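Let the bench rack's stabiliser leg out by one hole

TASK

The bench rack needs a wider stance. Pinch in the two snap buttons of its stabiliser leg until they are flush, slide the aluminium sleeve out, away from the rack, and stop as soon as the buttons snap out in the very next pair of holes; then let go. Do not force the sleeve against the buttons, neither before they are pressed in nor after they have snapped, and leave the things on the bench alone.

Things in the scene. Friction and masses are not known exactly. Their poses are not given: they have to be found in the camera images.
- leg: Grey half-width rack, fixed, 260 mm along x, 240 along y, 270 tall; its face is 185 mm from the origin along +y. From it a 27 mm square steel inner tube sticks out level along -y, axis 75 mm above the bench. Origin: on the bench below the snap buttons. y runs along the tube towards the rack, x across the tube, z up.
- button_mid (a point): Fixed point on the tube axis, half-way between the two snap buttons; axes as the leg's. The buttons are the ends of one spring clip and move in and out together: round-ended steel pins, 12 mm diameter, through the sleeve's +x and -x sides, domes 5 mm proud (42 mm over both). Each presses back with 4 N at first and 8 N when flush. A grip across the sleeve here presses both and carries it by friction.
- sleeve_hole (a point): Point on the axis between the sleeve's first holes; moves with the sleeve, at the start at button_mid within 1 mm. The sleeve is square aluminium tube, 32 mm wide and high, under side 59 mm above the bench; from here 150 mm towards the rack (+y) and 140 mm outward (-y), where it has a black cap and a foot of 40 mm diameter. Holes 14 mm wide, so 1 mm play either way.
- sleeve (a joint): How far the sleeve is slid out (along -y), m: about 0 at the start; 0.049 to 0.081 in the next holes (14 mm wide, in small steel plates, placed differently on each leg, 50 to 80 mm nearer the rack: feel for the snap). Do not go past them. Sliding slowly takes 3 to 10 N; then the snapped-out buttons block the sleeve, and more than 24 N on the pair along the tube bends them.
- button_far (a joint): Press of the button on the leg's +x side (away from the robot), m: 0 fully out, 0.005 flush with the sleeve's side, 0.007 under its wall; springs back by itself. Once both are flush, 10 to 25 N along the sleeve drives them under the wall; not pressed, they lock it and bend as above.
- button_near (a joint): Press of the button on the leg's -x side (the robot's side), m: as for the other.
- screwdriver_mid (a point): Bystander: black-handled screwdriver lying beyond the leg, about 150 mm from the tube. Leave it alone.
- spray_can: Bystander: white can, 52 mm diameter, 130 mm tall, standing beyond the leg, 100 to 130 mm from the tube axis; origin at its foot. Leave it alone.
- nut_tray: Bystander: open grey tray, 80 x 110 x 30 mm, on the robot's side of the leg, about 140 mm from the tube; origin under its centre. Leave it alone.

How it is judged:
By the outcome, as a careful person would: the job done as asked, in the order asked, and still so for the second after the job is handed in, with the robot touching nothing.
It also fails if it takes over 58 s, if anything falls off the work surface, if the arm or the gripper's body presses on something with over 40 N, if the wrist force passes 120 N, or if a joint passes its speed limit or range.

ROBOT

A 7-joint arm with a two-finger parallel gripper is mounted at the origin on the work surface. World frame = base frame: x ahead of the robot, y to its left, z up, the work surface at z = 0. Lengths are in m, angles in rad, forces in N, time in s.
With the tool pointing down it reaches from about 0.4 to 0.85 m from the base axis. Payload 10.4 kg.
Tool frame: the origin (TCP) lies between the finger pads; the fingertips stand manip.tcp_to_tips ahead of it and the grasp point (between the pads) lies 2 mm behind it (manip.tcp_to_tips is the distance from the TCP to the fingertips, in m); y points along the fingers, z is the direction in which the jaws open and shut, and the axes are right-handed (so a half turn about y gives the same grasp; the last joint's range is limited). The gripper opens to 85 mm and grips with 20 to 120 N. Pads are 22 mm wide; open, the fingers measure 114 mm over their backs; the gripper's body (76 mm by 85 mm) begins 54 mm behind the grasp point. The pads swing forward as they close: fully open they stand 13 mm farther back than shut.
Start: joints at [1.231, 0.332, -0.065, 1.46, 0.022, 1.35, -0.088], TCP at [0.195, -0.594, 0.248] pointing down, gripper open.
Joint ranges: [-2.6, 2.6], [-0.5, 2.12], [-1.47, 1.34], [0.16, 2.42], [-1.27, 4.41], [0.06, 2.06], [-2.6, 2.6]. Speed limits (rad/s): [2.22, 2.22, 2.79, 2.79, 3.14, 3.14, 3.14].

INTERFACE

Orientations are given as a unit quaternion [x, y, z, w].
In Python, from workcell import manip gives the robot as it stands. The module is installed in compiled form; this text tells all that it offers.
- The arm moves only by the tool move_arm, never from a script. Its argument "increments" is a list of rows, each an object with "offset": the shift along the tool's x, y, z in m, a list of three; "yaw": the turn about the tool's y in degrees; "jaw": the closure in counts, from 0 (fully open) to 255 (shut). In form: [{"offset": [tx, ty, tz], "yaw": yaw, "jaw": jaw}, ...]. A call has 1 to 10 rows; each row is the pose to reach, as a shift and turn from the pose measured when the call began, along the tool's axes at that moment; what a row does not reach only later rows make up. A row lasts 1/12 s, in which the tool goes at most 41.7 mm and 7.16 degrees, less where a joint would pass 70% of its speed; a pose out of reach is approached as far as the arm can. A call with a gripper value outside its range is refused whole. The fingers move at their own pace and stop on an object; "squeeze" is the grip in N (left out, the last holds). Time passes only in rows, so rows that repeat a pose let the fingers close. It gives the time, the measured TCP pose, the force and the opening at its end, in the units of the state.
- manip.get_obs(): the state, without advancing time (a new reading comes with each control period).
- manip.camera(name): name is "scene" or "top"; returns a dict with "pixels" (384x512x3 uint8, red, green, blue), "depth" (384x512 float32, m along the optical axis (not along the pixel's ray), 0 where there is no reading), "intrinsics" (3x3 intrinsics, pixels), "R" (3x3) and "t" (3): a world point X has camera coordinates R X + t. Camera axes: x right, y down, z forward; pixel columns grow to the right and rows downward; lengths in m; the calibration is good to about 2 mm. A picture is of the moment at which its call begins.
- manip.hand_in(): hands the job in, once; it reports no verdict.
Trained networks look in a picture, given as the dict that the camera call returned (one of the last four; its "shot" number tells which), for a name from the list of things; names that differ only in an ending like _2 or _b are one class to them, and where a whole thing is asked for, a point or a joint stands for the part that bears it (a point fixed in the world has none). Each returns a list of dicts, best first, with "confidence" (0 to 1); they miss things now and then, are a little off and sometimes report something else, mostly with a low value. They report only what shows in the picture. A call takes as long as a camera call.
- manip.recognise(picture, query): "bbox" ([left, top, right, bottom] in pixels, round what is visible of it).
- manip.spot_point(picture, query): "centre" ([column, row] in pixels: a listed point, or the origin of a listed thing).
The state is a dict: "clock": time; "joint_pos": joint angles; "joint_velocities": joint speeds; "tau": joint torques, N m; "position": TCP position; "ee_rot": TCP orientation; "ft_force": force on the tool from outside, world axes, zero at the start; "torque": the same for the moment, N m; "grip_width": opening from 0.0 (shut) to 1.0 (fully open).
Only numpy, scipy, OpenCV 4.12 (cv2) and the standard library are available. Lean on these libraries where they do the work, as an engineer would, in place of code of your own. Each camera call takes 0.05 s, during which the arm holds its last target. There are 200 camera calls.

## Working session

There is one attempt and no reset: what is moved stays moved. The work goes in short steps, Python scripts to look and compute and a tool call to move; the robot and the scene stay as the last step left them, time stands still between calls to the robot, and variables do not carry over. Pictures are saved under pics/ and viewed, about 8 in all and at most 12, crops included, and the job is handed in when it is done.

Besides the shell and the picture viewer there is one more tool, called after "Emit:" by a JSON object that holds its "method" and its "body", one argument or row to a line. move_arm: Moves the arm, as the interface text tells. Its arguments: {"type":"object","properties":{"increments":{"type":"array","items":{"type":"object","properties":{"offset":{"type":"array","items":{"type":"number"}},"yaw":{"type":"number"},"jaw":{"type":"number"}}}},"squeeze":{"type":"number"}},"required":["increments"]}

```bash
mkdir -p pics
cat > h.py <<'E'
import numpy as np, cv2
from workcell import manip
from scipy.spatial.transform import Rotation as Ro
def w(p,uv,d=None,z=None):
    K,R,t=[np.array(p[k]) for k in("intrinsics","R","t")]
    r=np.linalg.inv(K)@[uv[0],uv[1],1]
    if z is not None:
        c=-R.T@t; v=R.T@r; return c+v*(z-c[2])/v[2]
    if d is None:
        d=p["depth"][int(round(uv[1])),int(round(uv[0]))]
    return R.T@(r*d-t)
def save(p,n,box=None,s=1):
    im=p["pixels"][:,:,::-1]
    if box: im=im[box[1]:box[3],box[0]:box[2]]
    cv2.imwrite("pics/"+n,cv2.resize(im,None,fx=s,fy=s,interpolation=cv2.INTER_CUBIC))
E
python3 - <<'E'
from h import *
np.set_printoptions(precision=4,suppress=True)
o=manip.get_obs();print(o, manip.tcp_to_tips); print(Ro.from_quat(o["ee_rot"]).as_matrix())
P=[]
for c in("scene","top"):
    p=manip.camera(c);P.append(p["pixels"][:,:,::-1]);
    R=np.array(p["R"]);print(c,"cam at",-R.T@p["t"])
    for q in("button_mid","sleeve_hole","leg","spray_can","nut_tray","screwdriver_mid","button_near"):
        try:
            for r in manip.spot_point(p,q)[:2]: print(q,r,w(p,r["centre"]),w(p,r["centre"],z=.091))
        except Exception as e: print(q,e)
    for q in("sleeve","button_near","button_far","leg"):
        try: print(q,manip.recognise(p,q)[:2])
        except Exception as e: print(q,e)
    save(p,c+"0.png",s=1.5)
E
```

```text
{'clock': 0.0, 'joint_pos': array([ 1.2314,  0.3329, -0.0647,  1.4609,  0.0216,  1.3499, -0.0885]), 'joint_velocities': array([-0.0001,  0.0014,  0.    ,  0.0002,  0.    , -0.0016,  0.0005]), 'tau': array([  0.0003, -62.5452,   0.0495, -39.1603,   0.0163,   0.01  ,
        -0.    ]), 'position': array([ 0.1946, -0.5936,  0.2475]), 'ee_rot': array([-0.1117,  0.6987, -0.6978,  0.1115]), 'ft_force': array([0.0823, 0.1876, 0.3273]), 'torque': array([ 0.0258, -0.0226, -0.0049]), 'grip_width': 1.0001600947336386} 0.017
[[-0.9502 -0.0005  0.3116]
 [-0.3116  0.0013 -0.9502]
 [ 0.     -1.     -0.0014]]
scene cam at [0.9943 0.1415 0.4691]
button_mid {'centre': [301.7, 202.2], 'confidence': 0.92} [ 0.5343 -0.0156  0.0898] [ 0.5357 -0.0151  0.091 ]
sleeve_hole {'centre': [302.3, 204.0], 'confidence': 0.79} [ 0.537  -0.0133  0.0889] [ 0.5396 -0.0124  0.091 ]
spray_can {'centre': [182.8, 243.7], 'confidence': 0.61} [ 0.6517 -0.1728  0.022 ] [ 0.7046 -0.1243  0.091 ]
nut_tray {'centre': [291.3, 180.2], 'confidence': 0.63} [ 0.4057 -0.0865  0.0299] [ 0.4875 -0.0548  0.091 ]
screwdriver_mid {'centre'
[... 797 characters left out ...]
ence': 0.28} [ 0.6057 -0.183   0.091 ] [ 0.6057 -0.183   0.091 ]
spray_can {'centre': [287.1, 154.0], 'confidence': 0.67} [ 0.6066 -0.182   0.1091] [ 0.6111 -0.1832  0.091 ]
nut_tray {'centre': [241.3, 291.2], 'confidence': 0.67} [ 0.3665 -0.1083  0.0032] [ 0.372  -0.1105  0.091 ]
screwdriver_mid {'centre': [213.6, 135.9], 'confidence': 0.83} [ 0.6616 -0.045   0.0163] [ 0.6401 -0.0525  0.091 ]
button_near it knows: button_mid, leg, nut_tray, screwdriver_mid, sleeve_hole, spray_can
sleeve [{'bbox': [103.9, 189.1, 274.8, 228.7], 'confidence': 0.86}]
button_near [{'bbox': [196.0, 87.5, 235.5, 182.1], 'confidence': 0.2}]
button_far []
leg [{'bbox': [0.0, 72.5, 273.5, 267.5], 'confidence': 0.88}]
```

View pics/top0.png

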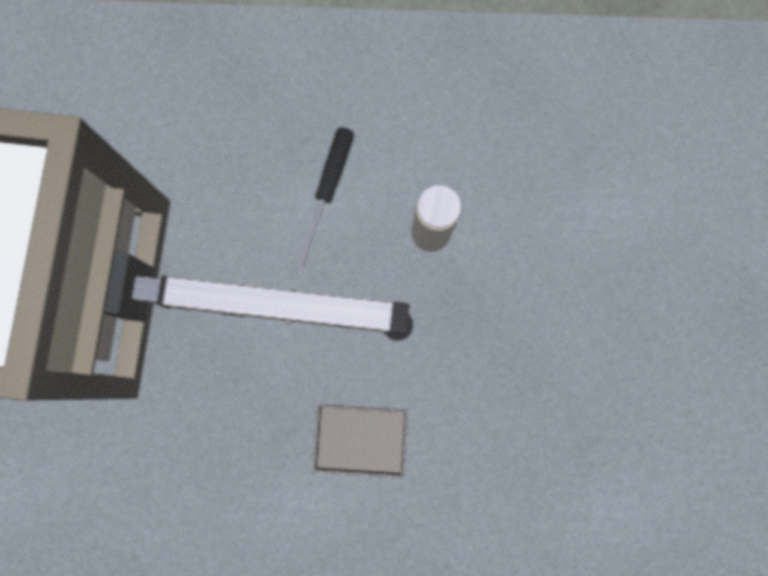

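View pics/scene0.png

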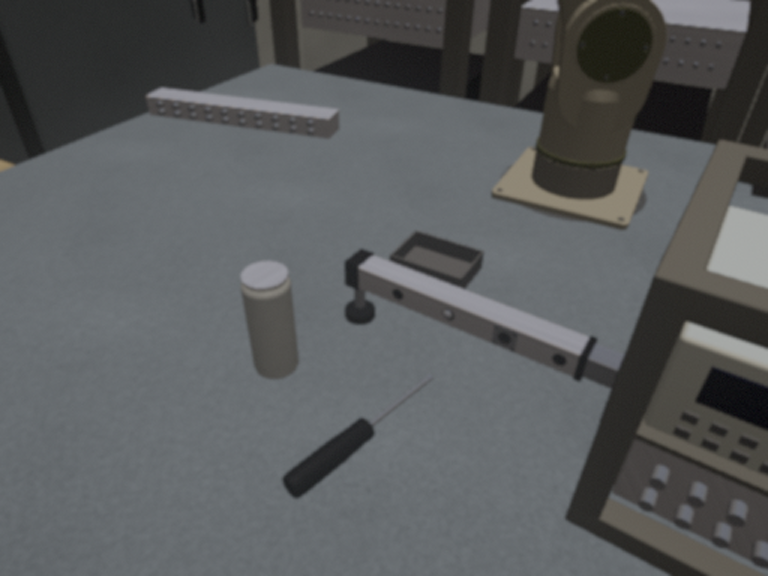

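The top view shows the sleeve from (165,291) to (392,316) in the enlarged picture, with the cap at 400 and the can and screwdriver beyond it. The scene view shows a button at (449,314), a plated hole at (503,338) and plain holes at (397,294) and (560,358). Next I'll fit the axis from depth and find the button on the far side.

Run:
```python
from h import *
np.set_printoptions(precision=4,suppress=True)
p=manip.camera("top")
v,u=np.mgrid[180:240,95:285]; d=p["depth"][180:240,95:285]
K,R,t=[np.array(p[k]) for k in("intrinsics","R","t")]
def cloud(u,v,d): return (np.linalg.inv(K)@np.stack([u*d,v*d,d]).reshape(3,-1)-t[:,None]).T@R
X=cloud(u,v,d).reshape(-1,3); lum=p["pixels"][180:240,95:285].mean(2).ravel()
m=(abs(X[:,2]-.091)<.006)&(lum>150); Y=X[m]; print(len(Y),np.median(Y[:,2]))
(c,sz,a)=cv2.minAreaRect(Y[:,:2].astype(np.float32)*1000);print("rect",c,sz,a)
vx,vy,x0,y0=cv2.fitLine(Y[:,:2].astype(np.float32),cv2.DIST_HUBER,0,.001,.001).ravel()
e=np.array([vx,vy]); e*=np.sign(e[1]); print("dir +y",e,"pt",x0,y0)
s=(Y[:,:2]-[x0,y0])@e; n=(Y[:,:2]-[x0,y0])@[e[1],-e[0]]
print("along",np.percentile(s,[0.2,1,99,99.8]),"across",np.percentile(n,[1,99]))
for q in (.2,99.8): print("end",[x0,y0]+e*np.percentile(s,q))
# button from end: sleeve extends 150mm toward rack
b=np.array([x0,y0])+e*(np.percentile(s,99.8)-.150); print("button from rack end",b)
for r in manip.spot_point(p,"button_mid")[:1]: X=w(p,r["centre"],z=.091);print("net",X,"along from rackend",np.percentile(s,99.8)-(X[:2]-[x0,y0])@e)
p2=manip.camera("scene")
# far face plane: points (x0,y0)+n*.016 ; intersect pixel rays
N=np.array([e[1],-e[0]])
def face(uv,off):
    K,R,t=[np.array(p2[k]) for k in("intrinsics","R","t")]
    r=R.T@np.linalg.inv(K)@[uv[0],uv[1],1]; c=-R.T@t
    l=(off-(c[:2]-[x0,y0])@N)/(r[:2]@N); return c+l*r
for nm,uv in dict(hole_out=(264.7,196),button=(299.3,209.3),plate=(335.5,225.5),hole_in=(373.5,238.7),end=(389,243)).items():
    Q=face(uv,.016); print(nm,Q,"along",(Q[:2]-[x0,y0])@e)
save(p2,"crop.png",(240,160,420,265),4)
```

```text
2888 0.09214646032602256
rect (521.8432006835938, 5.4230499267578125) (289.40966796875, 34.15971755981445) 84.52532196044922
dir +y [0.0858 0.9963] pt 0.52055216 -0.0029503591
along [-0.1357 -0.1334  0.149   0.1523] across [-0.0155  0.016 ]
end [ 0.5089 -0.1382]
end [0.5336 0.1488]
button from rack end [ 0.5208 -0.0006]
net [ 0.5181 -0.0237  0.091 ] along from rackend 0.1732303221022432
hole_out [ 0.5296 -0.0846  0.0733] along -0.08053498920360093
button [ 0.5353 -0.0179  0.0748] along -0.013665744731508535
plate [0.5408 0.0462 0.0717] along 0.05068485329803229
hole_in [0.546  0.1065 0.0759] along 0.11118257680019503
end [0.548  0.1289 0.0794] along 0.13376191608286617
```

View pics/crop.png

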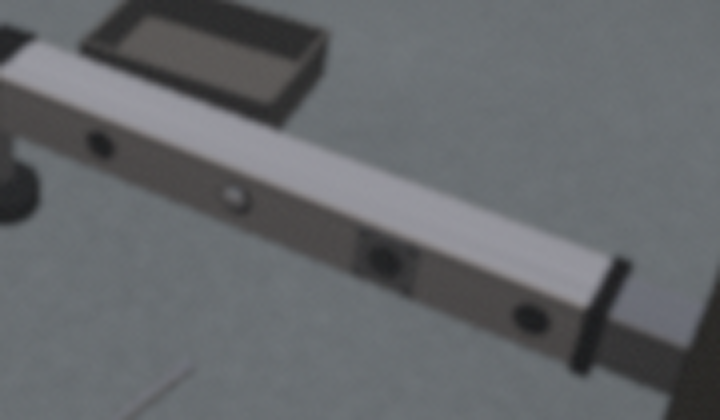

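The crop shows the button at crop (236,198), the plated hole at (385,262), the plain holes at (100,145) and (531,318), and the dark collar at the rack end at (600,315). The plated hole comes out about 64 mm from the button. Top and scene disagree by about 5 mm on where the button lies along the tube, so I'll check for the dome bumps in a top crop.

Run:
```python
from h import *
np.set_printoptions(precision=4,suppress=True)
p=manip.camera("top"); np.savez("p.npz",**{k:p[k] for k in("intrinsics","R","t")})
save(p,"topc.png",(100,180,290,236),4)
q=p
K,R,t=[np.array(p[k]) for k in("intrinsics","R","t")]
x0,y0=.52055,-.00295;e=np.array([.0858,.9963]);N=np.array([e[1],-e[0]])
def px(s,o,z): 
    X=np.r_[np.array([x0,y0])+s*e+o*N,z]; c=K@(R@X+t); return c[:2]/c[2]
# brightness profile along both dome lines, contrast with the bench
g=cv2.cvtColor(p["pixels"],cv2.COLOR_RGB2GRAY).astype(np.float32)
S=np.arange(-.06,.04,.002)
for o in(.0195,.0215,-.0195,-.0215):
    uv=np.array([px(s,o,.075) for s in S],np.float32)
    print(o,cv2.remap(g,uv[None,:,0],uv[None,:,1],cv2.INTER_LINEAR)[0].astype(int))
for s in(-.02,-.0137): print(s,(px(s,.021,.075)-[100,180])*4,(px(s,-.021,.075)-[100,180])*4)
```

```text
0.0195 [167 170 168 161 158 160 159 162 164 167 168 163 159 158 161 163 164 167
 166 162 152 150 154 159 163 167 166 162 162 161 160 166 169 170 164 160
 162 161 162 162 165 167 164 160 158 161 165 169 163 163]
0.0215 [151 154 154 152 151 151 148 150 151 152 152 151 149 148 150 152 153 155
 154 151 144 142 143 148 154 156 154 150 151 152 151 154 154 156 152 148
 150 150 152 152 155 156 152 151 151 153 156 156 154 152]
-0.0195 [150 146 144 144 145 145 145 151 148 149 150 149 148 148 150 152 152 151
 148 141 136 133 134 141 145 151 150 151 150 150 152 152 153 151 149 148
 149 148 151 151 150 150 148 147 150 152 148 146 137 134]
-0.0215 [150 149 147 147 148 152 150 151 154 153 153 153 151 150 152 153 155 154
 152 150 148 139 142 147 151 154 153 153 153 150 154 158 159 158 154 153
 152 152 153 154 152 152 152 152 152 155 153 152 148 147]
-0.02 [385.313   51.1079] [372.5438 144.7838]
-0.0137 [371.2177  49.4906] [358.3398 143.1462]
```

View pics/topc.png

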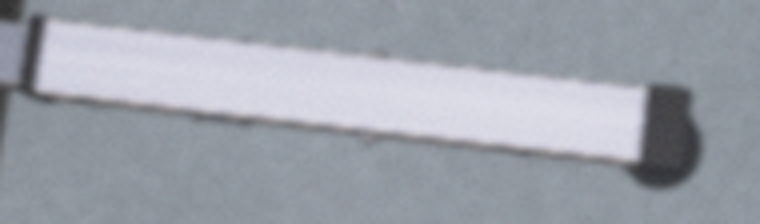

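Both side profiles dip at s ≈ -0.0175, with bumps at crop (380,54) and (370,140). I average this with the scene view, so the buttons are at about (0.519, -0.019). Moving over by a waypoint.

Emit:
{"method": "move_arm", "body": {
  "increments": [
    {"offset": [-0.036, 0, -0.019], "yaw": -4, "jaw": 0},
    {"offset": [-0.072, 0, -0.038], "yaw": -8, "jaw": 0},
    {"offset": [-0.109, 0, -0.057], "yaw": -12, "jaw": 0},
    {"offset": [-0.145, 0, -0.076], "yaw": -16, "jaw": 0},
    {"offset": [-0.181, 0, -0.095], "yaw": -20, "jaw": 0},
    {"offset": [-0.217, 0, -0.114], "yaw": -24, "jaw": 0},
    {"offset": [-0.254, 0, -0.133], "yaw": -28, "jaw": 0},
    {"offset": [-0.29, 0, -0.152], "yaw": -32, "jaw": 0},
    {"offset": [-0.326, 0, -0.171], "yaw": -36, "jaw": 0},
    {"offset": [-0.362, 0, -0.19], "yaw": -40, "jaw": 0}
  ],
  "squeeze": 40
}}

```text
clock: 2.13
position: [0.4806, -0.299, 0.2487]
ee_rot: [0.345, -0.617, 0.618, -0.345]
ft_force: [1.1, -1.1, -0.2]
grip_width: 1.0
```

```bash
cat > go.py <<'E'
from h import *
import sys
np.set_printoptions(precision=4,suppress=True)
o=manip.get_obs(); M=Ro.from_quat(o["ee_rot"]).as_matrix()
T=np.array([float(a) for a in sys.argv[1:4]])
a=np.array([.9963,-.0858,0]); zt=M[:,2]
ang=np.degrees(np.arctan2(zt[0]*a[1]-zt[1]*a[0],zt@a))
print("t",o["clock"],"pos",o["position"],"F",o["ft_force"],"gw",o["grip_width"],"offset",M.T@(T-o["position"]),"yaw",-ang,"\n",M,o["joint_pos"])
E
python3 go.py .519 -.0194 .18
```

```text
t 2.1333 pos [ 0.4806 -0.299   0.2487] F [ 1.139  -1.0979 -0.222 ] gw 0.9995759603520531 offset [-0.2582  0.0685 -0.1141] yaw -26.739806006848426 
 [[-0.5249  0.0005  0.8512]
 [-0.8512 -0.0006 -0.5249]
 [ 0.0002 -1.      0.0007]] [ 0.8186  0.2286 -0.3994  1.6044  0.0913  1.3263 -0.1461]
```

Emit:
{"method": "move_arm", "body": {
  "increments": [
    {"offset": [-0.032, 0.0, -0.014], "yaw": -3.5, "jaw": 0},
    {"offset": [-0.065, 0.0, -0.028], "yaw": -7, "jaw": 0},
    {"offset": [-0.097, 0.005, -0.043], "yaw": -10, "jaw": 0},
    {"offset": [-0.129, 0.015, -0.057], "yaw": -13.5, "jaw": 0},
    {"offset": [-0.161, 0.025, -0.071], "yaw": -17, "jaw": 0},
    {"offset": [-0.194, 0.035, -0.086], "yaw": -20, "jaw": 0},
    {"offset": [-0.226, 0.05, -0.1], "yaw": -24, "jaw": 0},
    {"offset": [-0.258, 0.06, -0.114], "yaw": -26.7, "jaw": 0},
    {"offset": [-0.258, 0.068, -0.114], "yaw": -26.7, "jaw": 0},
    {"offset": [-0.258, 0.068, -0.114], "yaw": -26.7, "jaw": 0}
  ]
}}

```text
clock: 2.97
position: [0.5183, -0.0175, 0.1792]
ee_rot: [-0.479, 0.521, -0.52, 0.479]
ft_force: [-1.1, -1.3, 0.1]
grip_width: 1.003
```

```bash
python3 go.py .519 -.0194 .072
python3 - <<'E'
from h import *
p=manip.camera("scene"); save(p,"s1.png",(180,60,440,265),3)
E
```

```text
t 2.9667 pos [ 0.5183 -0.0175  0.1792] F [-1.0909 -1.2556  0.1453] gw 1.002938721505579 offset [0.0019 0.1072 0.001 ] yaw 0.19158736668447968 
 [[-0.0825 -0.0016  0.9966]
 [-0.9966  0.0001 -0.0825]
 [ 0.     -1.     -0.0016]] [ 0.5269  0.2098 -0.6444  1.8009  0.1356  1.1769 -0.2419]
```

View pics/s1.png

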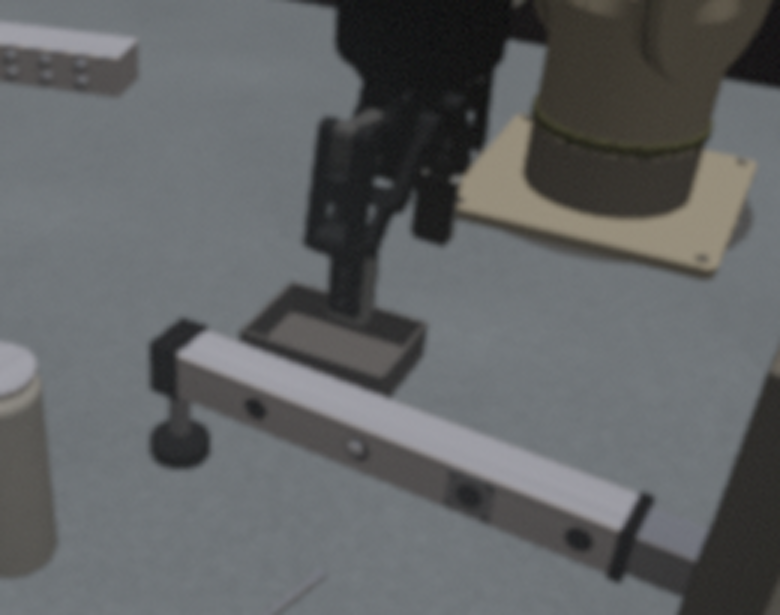

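The far finger, crop (350,300), stands above the button at (357,447) with clear space on both sides. Descending.

Emit:
{"method": "move_arm", "body": {
  "increments": [
    {"offset": [0.002, 0.025, 0.001], "yaw": 0, "jaw": 0},
    {"offset": [0.002, 0.05, 0.001], "yaw": 0, "jaw": 0},
    {"offset": [0.002, 0.075, 0.001], "yaw": 0, "jaw": 0},
    {"offset": [0.002, 0.095, 0.001], "yaw": 0, "jaw": 20},
    {"offset": [0.002, 0.107, 0.001], "yaw": 0, "jaw": 40},
    {"offset": [0.002, 0.107, 0.001], "yaw": 0, "jaw": 60},
    {"offset": [0.002, 0.107, 0.001], "yaw": 0, "jaw": 80},
    {"offset": [0.002, 0.107, 0.001], "yaw": 0, "jaw": 90}
  ],
  "squeeze": 20
}}

```text
clock: 3.68
position: [0.5204, -0.022, 0.0744]
ee_rot: [0.478, -0.521, 0.522, -0.478]
ft_force: [0.2, 0.2, 0.3]
grip_width: 0.648
```

```bash
python3 go.py .519 -.0194 .072
python3 - <<'E'
from h import *
p=manip.camera("scene"); save(p,"s2.png",(230,140,410,265),4)
E
```

```text
t 3.6833 pos [ 0.5204 -0.022   0.0744] F [0.2084 0.2291 0.3453] gw 0.6482693553326547 offset [-0.0025  0.0024 -0.0016] yaw -0.040092590399250616 
 [[-0.0865  0.0011  0.9963]
 [-0.9963 -0.0009 -0.0865]
 [ 0.0008 -1.      0.0012]] [ 0.4901  0.3435 -0.6124  1.8962  0.2377  0.9729 -0.3163]
```

View pics/s2.png

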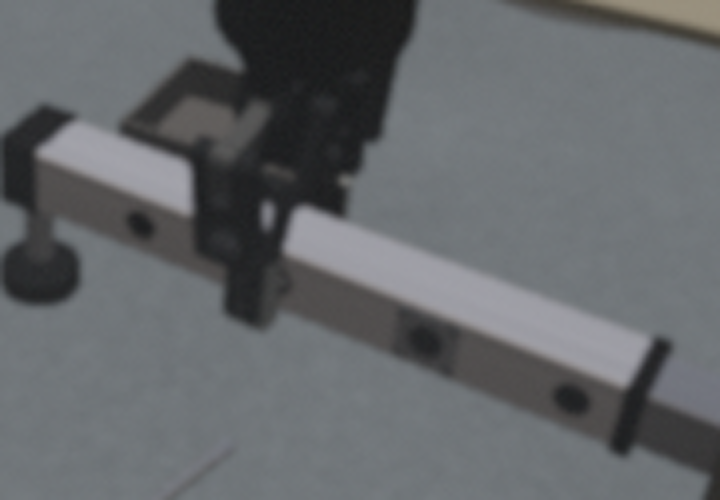

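The far fingertip is at crop (250,320) and the button at (282,282), just right of the finger. I'll compare them in the same camera so its error cancels.

Run:
```python
from h import *
np.set_printoptions(precision=4,suppress=True)
p=manip.camera("scene")
K,R,t=[np.array(p[k]) for k in("intrinsics","R","t")]
def px(X): c=K@(R@X+t); return (c[:2]/c[2]-[230,140])*4
T=np.array([.5204,-.022,.0744]); xt=np.array([-.0865,-.9963,0]); N=np.array([.9963,-.0865,0]); Z=np.array([0,0,1])
for o in(.0275,.038):
    for a in(-.011,.011): print("finger o",o,"x",a,"tip",px(T+a*xt+o*N-.017*Z+.004*Z),"up",px(T+a*xt+o*N+.015*Z))
e=np.array([.0858,.9963,0]);A=np.array([.52055,-.00295,.075])
for s in(-.012,-.014,-.016,-.018): print("dome",s,px(A+s*e+.019*N))
g=cv2.cvtColor(p["pixels"],cv2.COLOR_RGB2GRAY); print(g[200:222,280:308])
```

```text
finger o 0.0275 x -0.011 tip [271.7485 324.2873] up [277.5123 271.036 ]
finger o 0.0275 x 0.011 tip [224.7041 304.4822] up [229.0811 251.5204]
finger o 0.038 x -0.011 tip [259.3978 338.5482] up [264.8801 285.0692]
finger o 0.038 x 0.011 tip [212.0097 318.298 ] up [216.084 265.103]
dome -0.012 [277.3811 282.0677]
dome -0.014 [273.0369 280.304 ]
dome -0.016 [268.7048 278.5452]
dome -0.018 [264.3848 276.7914]
[[ 37  35  43  47  49  49  51  53  48  43  36  37  35  36  35  35  37  39
   37  40  67 110 142 156 158 159 159 159]
 [ 37  37  40  42  45  48  50  48  50  45  40  34  35  36  35  37  38  39
   39  44  74 119 146 156 157 158 158 159]
 [ 40  37  38  42  42  42  43  45  47  42  36  37  35  36  37  37  39  38
   39  45  79 120 145 154 156 157 158 158]
 [ 49  42  41  39  38  40  43  43  44  42  37  38  37  34  38  38  36  39
   36  45  71 106 130 142 148 152 155 156]
 [ 64  56  49  43  41  40  40  39  42  39  36  35  34  38  37  39  38  38
   39  44  59  83 102 117 128 136 144 150]
 [ 74  70  66  58  53  46  41  37  35  39  36  36  36  38  40  39  39  40
   46  52  58  71  81  89  98 1
[... 1184 characters left out ...]
116 117 117 116 111  91  61  42  39  41  41  40  39  39  43  52  61  65
   66  72  76  80  79  79  79  78  79  80]
 [116 116 116 116 110  94  65  47  42  42  40  38  37  38  43  51  62  64
   70  80  88  89  85  83  81  79  79  78]
 [116 116 115 114 112 102  82  61  49  44  41  36  38  38  45  53  62  65
   74  92 102 103  99  94  89  85  80  80]
 [116 116 116 115 115 110 100  84  73  62  53  44  38  37  46  55  63  70
   80 100 111 114 114 110 103  97  91  85]
 [115 116 116 117 117 115 112 105  97  88  76  64  53  47  51  60  66  77
   92 107 115 118 119 117 114 109 105 101]
 [116 116 118 117 118 116 116 114 112 106 100  88  75  66  66  68  78  90
  105 113 117 118 119 118 118 116 116 114]]
```

The finger appears where predicted, so the scene calibration holds, and the button is at s ≈ -0.0135. I'll shift 5 mm towards the rack and close gradually.

Emit:
{"method": "move_arm", "body": {
  "increments": [
    {"offset": [-0.003, 0.001, -0.001], "yaw": 0, "jaw": 100},
    {"offset": [-0.005, 0.0024, -0.0015], "yaw": 0, "jaw": 110},
    {"offset": [-0.005, 0.0024, -0.0015], "yaw": 0, "jaw": 115},
    {"offset": [-0.005, 0.0024, -0.0015], "yaw": 0, "jaw": 115},
    {"offset": [-0.005, 0.0024, -0.0015], "yaw": 0, "jaw": 115},
    {"offset": [-0.005, 0.0024, -0.0015], "yaw": 0, "jaw": 115}
  ],
  "squeeze": 20
}}

```text
clock: 4.28
position: [0.5193, -0.0167, 0.072]
ee_rot: [0.478, -0.52, 0.522, -0.478]
ft_force: [0.5, -0.0, -0.2]
grip_width: 0.549
```

Emit:
{"method": "move_arm", "body": {
  "increments": [
    {"offset": [0, 0, 0], "yaw": 0, "jaw": 122},
    {"offset": [0, 0, 0], "yaw": 0, "jaw": 128},
    {"offset": [0, 0, 0], "yaw": 0, "jaw": 134},
    {"offset": [0, 0, 0], "yaw": 0, "jaw": 134},
    {"offset": [0, 0, 0], "yaw": 0, "jaw": 134}
  ],
  "squeeze": 20
}}

```text
clock: 4.7
position: [0.5203, -0.0169, 0.0725]
ee_rot: [0.477, -0.52, 0.522, -0.479]
ft_force: [5.0, -0.4, -1.5]
grip_width: 0.476
```

The far finger touched first (+x force). Shifting +1 mm in x relative to the measured pose.

Emit:
{"method": "move_arm", "body": {
  "increments": [
    {"offset": [0, 0, 0.001], "yaw": 0, "jaw": 134},
    {"offset": [0, 0, 0.001], "yaw": 0, "jaw": 134},
    {"offset": [0, 0, 0.001], "yaw": 0, "jaw": 134}
  ]
}}

```text
clock: 4.95
position: [0.5206, -0.0169, 0.0723]
ee_rot: [0.478, -0.52, 0.522, -0.478]
ft_force: [-3.4, 0.4, 3.8]
grip_width: 0.476
```

Emit:
{"method": "move_arm", "body": {
  "increments": [
    {"offset": [0, 0, 0.0], "yaw": 0, "jaw": 140},
    {"offset": [0, 0, 0.0], "yaw": 0, "jaw": 145},
    {"offset": [0, 0, 0.0], "yaw": 0, "jaw": 145},
    {"offset": [0, 0, 0.0], "yaw": 0, "jaw": 145}
  ]
}}

```text
clock: 5.28
position: [0.5205, -0.0169, 0.0726]
ee_rot: [0.478, -0.52, 0.522, -0.478]
ft_force: [-2.7, 0.3, 6.2]
grip_width: 0.425
```

Emit:
{"method": "move_arm", "body": {
  "increments": [
    {"offset": [0, 0, -0.0003], "yaw": 0, "jaw": 152},
    {"offset": [0, 0, -0.0003], "yaw": 0, "jaw": 158},
    {"offset": [0, 0, -0.0003], "yaw": 0, "jaw": 165},
    {"offset": [0, 0, -0.0003], "yaw": 0, "jaw": 175},
    {"offset": [0, 0, -0.0003], "yaw": 0, "jaw": 175},
    {"offset": [0, 0, -0.0003], "yaw": 0, "jaw": 175}
  ],
  "squeeze": 45
}}

```text
clock: 5.78
position: [0.5205, -0.0169, 0.0731]
ee_rot: [0.478, -0.52, 0.522, -0.478]
ft_force: [-2.2, -1.0, 7.9]
grip_width: 0.375
```

Flush at 31.9 mm. Now pull out along tool +x, slowly.

Emit:
{"method": "move_arm", "body": {
  "increments": [
    {"offset": [0.0007, 0, 0], "yaw": 0, "jaw": 190},
    {"offset": [0.0014, 0, 0], "yaw": 0, "jaw": 190},
    {"offset": [0.002, 0, 0], "yaw": 0, "jaw": 190},
    {"offset": [0.0025, 0, 0], "yaw": 0, "jaw": 190},
    {"offset": [0.003, 0, 0], "yaw": 0, "jaw": 190}
  ],
  "squeeze": 60
}}

```text
clock: 6.2
position: [0.5205, -0.0173, 0.0732]
ee_rot: [0.477, -0.52, 0.521, -0.48]
ft_force: [1.1, 11.2, 1.1]
grip_width: 0.37
```

Emit:
{"method": "move_arm", "body": {
  "increments": [
    {"offset": [0.003, 0, 0], "yaw": 0, "jaw": 190},
    {"offset": [0.0035, 0, 0], "yaw": 0, "jaw": 190},
    {"offset": [0.004, 0, 0], "yaw": 0, "jaw": 190},
    {"offset": [0.0045, 0, 0], "yaw": 0, "jaw": 190},
    {"offset": [0.0045, 0, 0], "yaw": 0, "jaw": 190}
  ]
}}

```text
clock: 6.62
position: [0.5203, -0.0186, 0.0732]
ee_rot: [-0.477, 0.521, -0.52, 0.481]
ft_force: [1.5, 12.3, -0.3]
grip_width: 0.368
```

Emit:
{"method": "move_arm", "body": {
  "increments": [
    {"offset": [0.003, 0, 0], "yaw": 0, "jaw": 190},
    {"offset": [0.0035, 0, 0], "yaw": 0, "jaw": 190},
    {"offset": [0.004, 0, 0], "yaw": 0, "jaw": 190},
    {"offset": [0.0045, 0, 0], "yaw": 0, "jaw": 190},
    {"offset": [0.005, 0, 0], "yaw": 0, "jaw": 190},
    {"offset": [0.005, 0, 0], "yaw": 0, "jaw": 190}
  ]
}}

```text
clock: 7.12
position: [0.5202, -0.0207, 0.0732]
ee_rot: [-0.476, 0.521, -0.519, 0.482]
ft_force: [2.3, 11.0, 0.3]
grip_width: 0.366
```

Emit:
{"method": "move_arm", "body": {
  "increments": [
    {"offset": [0.003, 0, 0], "yaw": 0, "jaw": 190},
    {"offset": [0.004, 0, 0], "yaw": 0, "jaw": 190},
    {"offset": [0.005, 0, 0], "yaw": 0, "jaw": 190},
    {"offset": [0.006, 0, 0], "yaw": 0, "jaw": 190},
    {"offset": [0.007, 0, 0], "yaw": 0, "jaw": 190},
    {"offset": [0.008, 0, 0], "yaw": 0, "jaw": 190},
    {"offset": [0.009, 0, 0], "yaw": 0, "jaw": 190},
    {"offset": [0.01, 0, 0], "yaw": 0, "jaw": 190}
  ]
}}

```text
clock: 7.78
position: [0.52, -0.023, 0.0732]
ee_rot: [-0.475, 0.522, -0.516, 0.486]
ft_force: [3.8, 31.1, -1.8]
grip_width: 0.364
```

```bash
python3 go.py .519 -.0194 .072
python3 - <<'E'
from h import *
p=manip.camera("scene"); save(p,"s3.png",(230,140,410,265),4)
E
```

```text
t 7.7833 pos [ 0.52   -0.023   0.0732] F [ 3.7514 31.07   -1.753 ] gw 0.3641657319182673 offset [-0.0035  0.0013 -0.0013] yaw 0.5649848472147361 
 [[-0.0759  0.006   0.9971]
 [-0.997   0.0174 -0.076 ]
 [-0.0178 -0.9998  0.0047]] [ 0.5095  0.3434 -0.6187  1.9009  0.2197  0.9612 -0.2829]
```

View pics/s3.png

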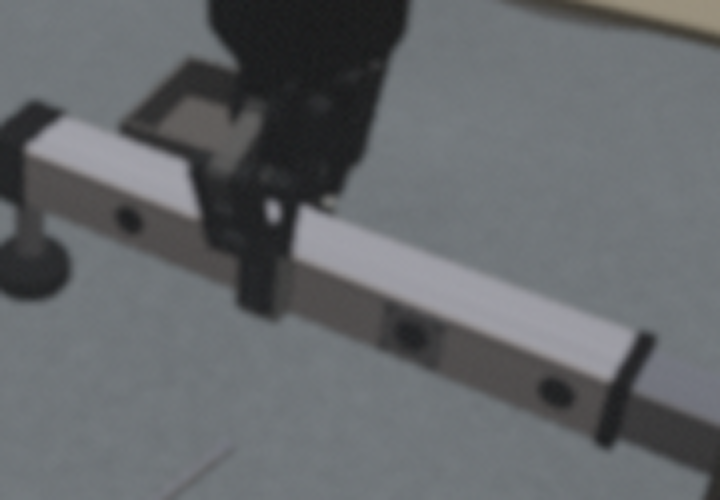

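The sleeve went with the hand: the plate moved from (425,342) to (410,335), about 6 to 7 mm, the same as the TCP. The force rose to 31 N because I commanded too far ahead, so I'll continue with a smaller lead.

Emit:
{"method": "move_arm", "body": {
  "increments": [
    {"offset": [0.003, 0, 0], "yaw": 0, "jaw": 190},
    {"offset": [0.003, 0, 0], "yaw": 0, "jaw": 190},
    {"offset": [0.0035, 0, 0], "yaw": 0, "jaw": 190},
    {"offset": [0.004, 0, 0], "yaw": 0, "jaw": 190}
  ]
}}

```text
clock: 8.17
position: [0.52, -0.0225, 0.0732]
ee_rot: [-0.474, 0.522, -0.514, 0.488]
ft_force: [2.5, 17.4, 0.5]
grip_width: 0.366
```

```bash
cat > trk.py <<'E'
from h import *
import sys
p=manip.camera("scene"); save(p,"now.png",(230,140,410,265),4)
a=cv2.imread("pics/s2.png",0); A=np.array([.52055,-.00295,.075]);e=np.array([.0858,.9963,0]);N=np.array([.9963,-.0858,0])
K,R,t=[np.array(p[k]) for k in("intrinsics","R","t")]
def along(c):
    r=R.T@np.linalg.inv(K)@[230+c[0]/4,140+c[1]/4,1]; c0=-R.T@t
    return (c0+r*((.016-(c0-A)@N)/(r@N))-A)@e
for nm in ["s3.png","now.png"]:
    b=cv2.imread("pics/"+nm,0)
    for (x0,y0,x1,y1) in((390,295,470,380),(540,365,605,430)):
        T=a[y0:y1,x0:x1]; r=cv2.matchTemplate(b,T,cv2.TM_CCOEFF_NORMED); _,v,_,l=cv2.minMaxLoc(r)
        c=np.array([(x0+x1)/2,(y0+y1)/2]); d=np.array(l)-[x0,y0]
        print(nm,d,round(v,3),"slid mm",round(1000*(along(c)-along(c+d)),2))
o=manip.get_obs();print(o["clock"],o["position"],o["ft_force"],Ro.from_quat(o["ee_rot"]).as_matrix().round(4).tolist())
E
python3 trk.py
```

```text
s3.png [-15  -6] 0.999 slid mm 6.31
s3.png [-15  -6] 0.998 slid mm 5.79
now.png [-13  -5] 0.999 slid mm 5.45
now.png [-15  -6] 0.998 slid mm 5.79
8.2167 [ 0.52003078 -0.02250909  0.07325225] [ 2.72350659 16.89115511 -0.20053306] [[-0.0732, 0.0068, 0.9973], [-0.997, 0.0227, -0.0734], [-0.0231, -0.9997, 0.0051]]
```

Emit:
{"method": "move_arm", "body": {
  "increments": [
    {"offset": [0.004, 0, 0], "yaw": 0, "jaw": 190},
    {"offset": [0.005, 0, 0], "yaw": 0, "jaw": 190},
    {"offset": [0.005, 0, 0], "yaw": 0, "jaw": 190},
    {"offset": [0.0055, 0, 0], "yaw": 0, "jaw": 190},
    {"offset": [0.006, 0, 0], "yaw": 0, "jaw": 190},
    {"offset": [0.006, 0, 0], "yaw": 0, "jaw": 190},
    {"offset": [0.006, 0, 0], "yaw": 0, "jaw": 190}
  ]
}}

```text
clock: 8.8
position: [0.52, -0.0228, 0.0732]
ee_rot: [-0.473, 0.523, -0.511, 0.491]
ft_force: [2.0, 21.1, -1.3]
grip_width: 0.366
```

```bash
python3 trk.py; python3 -c "
from h import *
o=manip.get_obs();print(o['torque'],o['ft_force'],o['joint_pos'])
p=manip.camera('top');save(p,'t4.png',(150,165,260,250),6)"
```

```text
s3.png [-15  -6] 0.999 slid mm 6.31
s3.png [-15  -6] 0.998 slid mm 5.79
now.png [-15  -6] 0.999 slid mm 6.31
now.png [-15  -6] 0.998 slid mm 5.79
8.85 [ 0.51999164 -0.02275386  0.07323359] [ 3.53692936 21.14034568 -0.5772816 ] [[-0.0697, 0.0078, 0.9975], [-0.9971, 0.0292, -0.0699], [-0.0297, -0.9995, 0.0057]]
[ 3.70051431 -0.11141274 -0.82179967] [ 3.53692936 21.14034568 -0.5772816 ] [ 0.5200624   0.34369536 -0.62267622  1.90166204  0.20748741  0.95719575
 -0.26303142]
```

View pics/now.png

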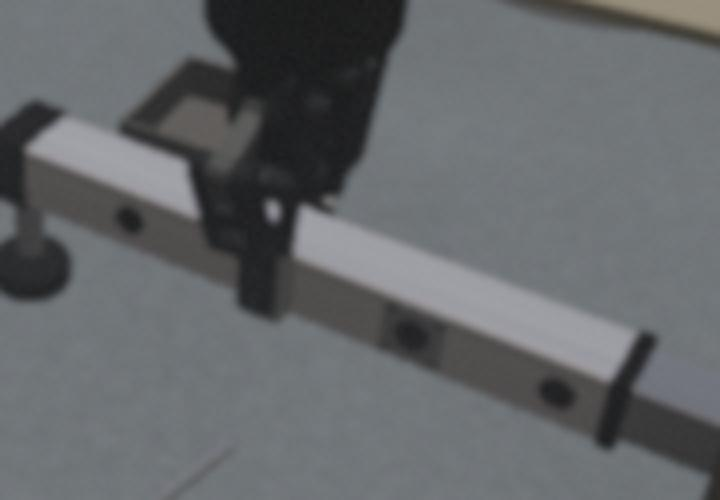

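The sleeve is 6 mm out and the finger has moved with it, so the domes look to be partly cammed under the rim. I'll push somewhat harder in one go, with the yaw corrected.

Emit:
{"method": "move_arm", "body": {
  "increments": [
    {"offset": [0.004, 0, 0], "yaw": 0.5, "jaw": 200},
    {"offset": [0.006, 0, 0], "yaw": 0.9, "jaw": 200},
    {"offset": [0.007, 0, 0], "yaw": 0.9, "jaw": 200},
    {"offset": [0.008, 0, 0], "yaw": 0.9, "jaw": 200},
    {"offset": [0.008, 0, 0], "yaw": 0.9, "jaw": 200}
  ],
  "squeeze": 60
}}

```text
clock: 9.32
position: [0.52, -0.023, 0.0732]
ee_rot: [-0.468, 0.527, -0.512, 0.491]
ft_force: [3.7, 26.5, -0.0]
grip_width: 0.371
```

It seems blocked hard at 6 mm, so I won't push further. I'll release, move the hand aside and look at the buttons before deciding.

Emit:
{"method": "move_arm", "body": {
  "increments": [
    {"offset": [0, 0, 0], "yaw": 0, "jaw": 170},
    {"offset": [0, 0, 0], "yaw": 0, "jaw": 140},
    {"offset": [0, 0, 0], "yaw": 0, "jaw": 110},
    {"offset": [0, 0, 0], "yaw": 0, "jaw": 100},
    {"offset": [0, 0, 0], "yaw": 0, "jaw": 95},
    {"offset": [0.008, 0, 0], "yaw": 0, "jaw": 95},
    {"offset": [0.016, 0, 0], "yaw": 0, "jaw": 95},
    {"offset": [0.022, 0, 0], "yaw": 0, "jaw": 95},
    {"offset": [0.022, 0, 0], "yaw": 0, "jaw": 95}
  ]
}}

```text
clock: 10.07
position: [0.518, -0.0474, 0.0722]
ee_rot: [-0.468, 0.527, -0.513, 0.49]
ft_force: [1.1, 0.2, 0.8]
grip_width: 0.625
```

```bash
python3 trk.py; python3 -c "
from h import *
p=manip.camera('scene');save(p,'s5.png',(230,140,410,265),4)
for q in ('button_mid','sleeve_hole'): print(q,manip.spot_point(p,q)[:2])"
```

```text
s3.png [-15  -6] 0.999 slid mm 6.31
s3.png [-15  -6] 0.998 slid mm 5.79
now.png [-5 -2] 0.999 slid mm 2.1
now.png [-5 -2] 0.998 slid mm 1.93
10.1167 [ 0.51810907 -0.04632893  0.07228329] [ 0.52254672 -0.03333435  0.03395217] [[-0.0812, 0.0089, 0.9967], [-0.996, 0.0372, -0.0815], [-0.0378, -0.9993, 0.0059]]
button_mid [{'centre': [301.5, 207.0], 'confidence': 0.75}]
sleeve_hole [{'centre': [301.2, 204.2], 'confidence': 0.94}]
```

View pics/s5.png

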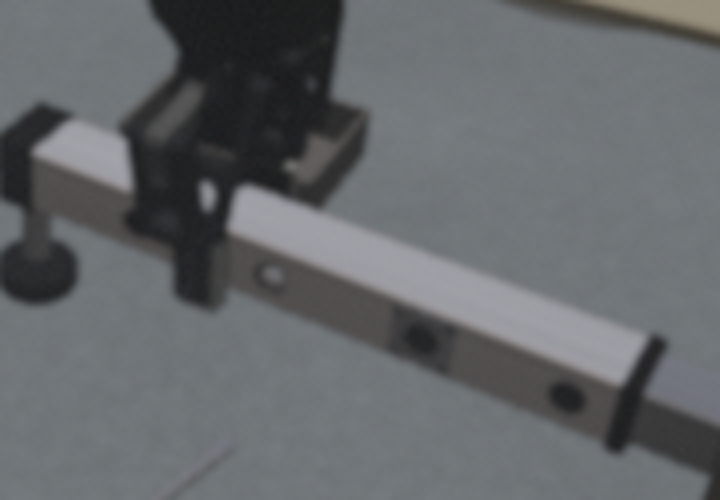

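The sleeve sprang back to d ≈ 2 mm. The dome is intact and fully out at (274,275), against the rack-side edge of its hole (270,275), so the pins were being cammed but had not gone under. I'll re-centre, grip harder and pull again in one steady call.

Emit:
{"method": "move_arm", "body": {
  "increments": [
    {"offset": [-0.012, 0.0005, 0], "yaw": 0.2, "jaw": 95},
    {"offset": [-0.024, 0.0005, -0.0004], "yaw": 0.2, "jaw": 95},
    {"offset": [-0.031, 0.0005, -0.0004], "yaw": 0.2, "jaw": 95},
    {"offset": [-0.031, 0.0005, -0.0004], "yaw": 0.2, "jaw": 100},
    {"offset": [-0.031, 0.0005, -0.0004], "yaw": 0.2, "jaw": 110},
    {"offset": [-0.031, 0.0005, -0.0004], "yaw": 0.2, "jaw": 115}
  ],
  "squeeze": 45
}}

```text
clock: 10.77
position: [0.5203, -0.0141, 0.0731]
ee_rot: [-0.467, 0.528, -0.513, 0.49]
ft_force: [-0.6, -0.5, 0.2]
grip_width: 0.547
```

Emit:
{"method": "move_arm", "body": {
  "increments": [
    {"offset": [0, 0, 0], "yaw": 0, "jaw": 125},
    {"offset": [0, 0, 0], "yaw": 0, "jaw": 135},
    {"offset": [0, 0, 0], "yaw": 0, "jaw": 145},
    {"offset": [0, 0, 0], "yaw": 0, "jaw": 145},
    {"offset": [0, 0, 0], "yaw": 0, "jaw": 145}
  ]
}}

```text
clock: 11.18
position: [0.5207, -0.0147, 0.0735]
ee_rot: [-0.467, 0.528, -0.513, 0.49]
ft_force: [-0.6, -2.1, 5.1]
grip_width: 0.433
```

Emit:
{"method": "move_arm", "body": {
  "increments": [
    {"offset": [0, 0, 0], "yaw": 0, "jaw": 152},
    {"offset": [0, 0, 0], "yaw": 0, "jaw": 160},
    {"offset": [0, 0, 0], "yaw": 0, "jaw": 175},
    {"offset": [0, 0, 0], "yaw": 0, "jaw": 190},
    {"offset": [0, 0, 0], "yaw": 0, "jaw": 200},
    {"offset": [0, 0, 0], "yaw": 0, "jaw": 200}
  ],
  "squeeze": 80
}}

```text
clock: 11.68
position: [0.5207, -0.0148, 0.074]
ee_rot: [-0.467, 0.528, -0.513, 0.49]
ft_force: [-1.8, -0.4, 9.8]
grip_width: 0.364
```

Emit:
{"method": "move_arm", "body": {
  "increments": [
    {"offset": [0.002, 0, 0], "yaw": 0, "jaw": 200},
    {"offset": [0.003, 0, 0], "yaw": 0, "jaw": 200},
    {"offset": [0.004, 0, 0], "yaw": 0, "jaw": 200},
    {"offset": [0.005, 0, 0], "yaw": 0, "jaw": 200},
    {"offset": [0.006, 0, 0], "yaw": 0, "jaw": 200},
    {"offset": [0.007, 0, 0], "yaw": 0, "jaw": 200},
    {"offset": [0.008, 0, 0], "yaw": 0, "jaw": 200}
  ]
}}

```text
clock: 12.27
position: [0.5205, -0.0175, 0.074]
ee_rot: [-0.466, 0.528, -0.511, 0.492]
ft_force: [3.3, 21.7, 1.9]
grip_width: 0.365
```

Emit:
{"method": "move_arm", "body": {
  "increments": [
    {"offset": [0.005, 0, 0], "yaw": 0, "jaw": 200},
    {"offset": [0.006, 0, 0], "yaw": 0, "jaw": 200},
    {"offset": [0.007, 0, 0], "yaw": 0, "jaw": 200},
    {"offset": [0.0075, 0, 0], "yaw": 0, "jaw": 200},
    {"offset": [0.008, 0, 0], "yaw": 0, "jaw": 200},
    {"offset": [0.0085, 0, 0], "yaw": 0, "jaw": 200},
    {"offset": [0.009, 0, 0], "yaw": 0, "jaw": 200},
    {"offset": [0.009, 0, 0], "yaw": 0, "jaw": 200}
  ]
}}

```text
clock: 12.93
position: [0.5203, -0.0189, 0.0739]
ee_rot: [-0.465, 0.529, -0.508, 0.496]
ft_force: [4.1, 26.1, -0.6]
grip_width: 0.364
```

Emit:
{"method": "move_arm", "body": {
  "increments": [
    {"offset": [0.007, 0, 0], "yaw": 0, "jaw": 200},
    {"offset": [0.008, 0, 0], "yaw": 0, "jaw": 200},
    {"offset": [0.009, 0, 0], "yaw": 0, "jaw": 200},
    {"offset": [0.0095, 0, 0], "yaw": 0, "jaw": 200},
    {"offset": [0.01, 0, 0], "yaw": 0, "jaw": 200},
    {"offset": [0.01, 0, 0], "yaw": 0, "jaw": 200}
  ]
}}

```text
clock: 13.43
position: [0.5198, -0.0254, 0.0739]
ee_rot: [-0.465, 0.529, -0.507, 0.498]
ft_force: [-0.3, 9.8, 7.9]
grip_width: 0.364
```

It broke through to d ≈ 12.6 mm at 9.8 N. Checking the tool axes before the long slide.

```bash
cat > st.py <<'E'
from h import *
o=manip.get_obs();M=Ro.from_quat(o["ee_rot"]).as_matrix()
y=o["position"][1];d=2+(-.0148-y)/.9963*1000
T=np.array([.5207+.0858*(y+.0148),y,.074])
print("t",o["clock"],"pos",o["position"].round(4),"F",o["ft_force"].round(1),"d",round(d,2),"gw",round(o["grip_width"],3))
u=np.array([-.0858,-.9963,0]); print("unit out in tool",(M.T@u).round(4),"to line",(M.T@(T-o["position"])).round(4),"zt deg",np.degrees(np.arctan2(M[1,2],M[0,2])).round(2),"tilt",np.degrees(np.arcsin(M[1,1])).round(2))
E
python3 st.py
```

```text
t 13.4333 pos [ 0.5198 -0.0254  0.0739] F [-0.3  9.8  7.9] d 12.62 gw 0.364
unit out in tool [ 0.9983 -0.0561 -0.0119] to line [-0.     -0.0001 -0.    ] zt deg -4.24 tilt 3.17
```

Emit:
{"method": "move_arm", "body": {
  "increments": [
    {"offset": [0.004, -0.0002, 0], "yaw": 0.3, "jaw": 200},
    {"offset": [0.006, -0.0003, -0.0001], "yaw": 0.6, "jaw": 200},
    {"offset": [0.008, -0.0005, -0.0001], "yaw": 0.6, "jaw": 200},
    {"offset": [0.01, -0.0006, -0.0001], "yaw": 0.6, "jaw": 200},
    {"offset": [0.012, -0.0007, -0.0002], "yaw": 0.6, "jaw": 200},
    {"offset": [0.014, -0.0008, -0.0002], "yaw": 0.6, "jaw": 200},
    {"offset": [0.016, -0.0009, -0.0002], "yaw": 0.6, "jaw": 200},
    {"offset": [0.018, -0.001, -0.0002], "yaw": 0.6, "jaw": 200},
    {"offset": [0.02, -0.0011, -0.0002], "yaw": 0.6, "jaw": 200},
    {"offset": [0.022, -0.0012, -0.0003], "yaw": 0.6, "jaw": 200}
  ]
}}

```text
clock: 14.27
position: [0.5183, -0.043, 0.0739]
ee_rot: [-0.462, 0.532, -0.507, 0.497]
ft_force: [3.4, 15.8, 0.5]
grip_width: 0.366
```

```bash
python3 st.py
```

```text
t 14.2667 pos [ 0.5183 -0.043   0.0739] F [ 3.4 15.8  0.5] d 30.27 gw 0.366
unit out in tool [ 0.9981 -0.0605 -0.006 ] to line [-0.     -0.0001 -0.    ] zt deg -4.58 tilt 3.42
```

Emit:
{"method": "move_arm", "body": {
  "increments": [
    {"offset": [0.0035, -0.0002, 0], "yaw": 0.2, "jaw": 200},
    {"offset": [0.005, -0.0003, 0], "yaw": 0.4, "jaw": 200},
    {"offset": [0.0065, -0.0004, 0], "yaw": 0.4, "jaw": 200},
    {"offset": [0.008, -0.0005, 0], "yaw": 0.4, "jaw": 200},
    {"offset": [0.0095, -0.0006, 0], "yaw": 0.4, "jaw": 200},
    {"offset": [0.011, -0.0007, 0], "yaw": 0.4, "jaw": 200},
    {"offset": [0.0125, -0.0008, 0], "yaw": 0.4, "jaw": 200},
    {"offset": [0.014, -0.0008, 0], "yaw": 0.4, "jaw": 200},
    {"offset": [0.0155, -0.0009, 0], "yaw": 0.4, "jaw": 200},
    {"offset": [0.017, -0.001, -0.0001], "yaw": 0.4, "jaw": 200}
  ]
}}

```text
clock: 15.1
position: [0.5171, -0.057, 0.0739]
ee_rot: [-0.46, 0.533, -0.507, 0.497]
ft_force: [1.9, 9.9, 2.2]
grip_width: 0.367
```

```bash
python3 st.py
python3 - <<'E'
from h import *
p=manip.camera("scene"); save(p,"s6.png",(210,130,400,265),4)
a=cv2.imread("pics/s2.png",0)
b=cv2.imread("pics/s6.png",0)
A=np.array([.52055,-.00295,.075]);e=np.array([.0858,.9963,0]);N=np.array([.9963,-.0858,0])
K,R,t=[np.array(p[k]) for k in("intrinsics","R","t")]
def along(c,o):
    r=R.T@np.linalg.inv(K)@[o[0]+c[0]/4,o[1]+c[1]/4,1]; c0=-R.T@t
    return (c0+r*((.0165-(c0-A)@N)/(r@N))-A)@e
for (x0,y0,x1,y1) in((390,295,470,380),(540,365,605,430),(600,330,680,460)):
    T=a[y0:y1,x0:x1]; r=cv2.matchTemplate(b,T,cv2.TM_CCOEFF_NORMED); _,v,_,l=cv2.minMaxLoc(r)
    c=np.array([(x0+x1)/2,(y0+y1)/2]); d=np.array(l)-[x0,y0]
    print(d,round(v,3),"slid mm",1000*(along(c,(230,140))-along(c+d,(210,130))), "s now",along(c+d,(210,130)))
E
```

```text
t 15.1 pos [ 0.5171 -0.057   0.0739] F [1.9 9.9 2.2] d 44.38 gw 0.367
unit out in tool [ 0.998  -0.0632 -0.0029] to line [-0.     -0.0001 -0.    ] zt deg -4.75 tilt 3.57
[-22  -1] 0.997 slid mm 44.07789906303124 s now 0.009544072085739857
[-32  -5] 0.996 slid mm 44.51891994665054 s now 0.06648593140698801
[-34  -6] 0.991 slid mm 43.13077417878558 s now 0.09025168549634735
```

View pics/s6.png

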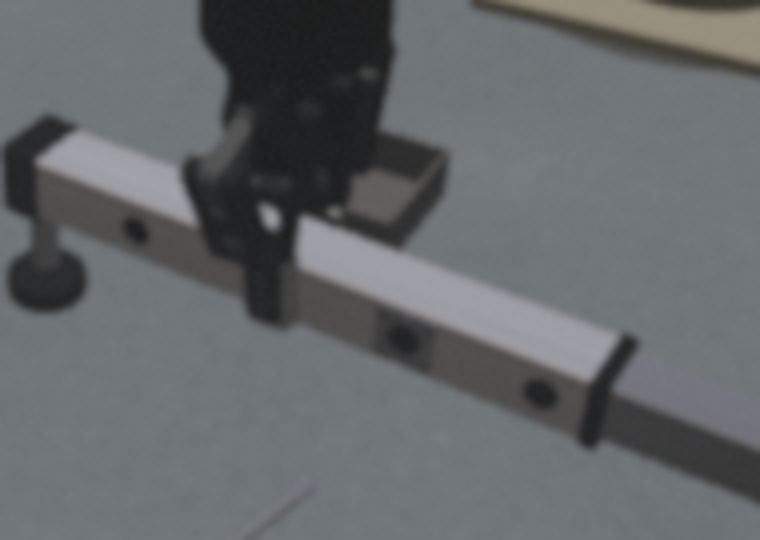

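Tracking and TCP agree at d ≈ 44.4. The plated hole is at (403,338), still about 20 mm from the button, so I expect the snap near 62 to 66. Going on to about 57.

Emit:
{"method": "move_arm", "body": {
  "increments": [
    {"offset": [0.003, -0.0002, 0], "yaw": 0.1, "jaw": 200},
    {"offset": [0.0044, -0.0003, 0], "yaw": 0.2, "jaw": 200},
    {"offset": [0.0058, -0.0004, 0], "yaw": 0.2, "jaw": 200},
    {"offset": [0.0072, -0.0005, 0], "yaw": 0.2, "jaw": 200},
    {"offset": [0.0086, -0.0006, 0], "yaw": 0.2, "jaw": 200},
    {"offset": [0.01, -0.0007, 0], "yaw": 0.2, "jaw": 200},
    {"offset": [0.0114, -0.0008, 0], "yaw": 0.2, "jaw": 200},
    {"offset": [0.0128, -0.0008, 0], "yaw": 0.2, "jaw": 200},
    {"offset": [0.0142, -0.0009, 0], "yaw": 0.2, "jaw": 200},
    {"offset": [0.0152, -0.001, 0], "yaw": 0.2, "jaw": 200}
  ]
}}

```text
clock: 15.98
position: [0.5159, -0.0707, 0.0739]
ee_rot: [-0.46, 0.534, -0.507, 0.497]
ft_force: [1.5, 7.1, -0.7]
grip_width: 0.365
```

```bash
python3 st.py
```

```text
t 15.9833 pos [ 0.5159 -0.0707  0.0739] F [ 1.5  7.1 -0.7] d 58.09 gw 0.365
unit out in tool [ 0.9979 -0.0645 -0.0024] to line [-0.     -0.0001  0.    ] zt deg -4.78 tilt 3.65
```

Emit:
{"method": "move_arm", "body": {
  "increments": [
    {"offset": [0.0015, -0.0001, 0], "yaw": 0, "jaw": 200},
    {"offset": [0.002, -0.0001, 0], "yaw": 0.1, "jaw": 200},
    {"offset": [0.0025, -0.0002, 0], "yaw": 0.1, "jaw": 200},
    {"offset": [0.003, -0.0002, 0], "yaw": 0.1, "jaw": 200},
    {"offset": [0.0035, -0.0002, 0], "yaw": 0.1, "jaw": 200},
    {"offset": [0.004, -0.0003, 0], "yaw": 0.1, "jaw": 200},
    {"offset": [0.0045, -0.0003, 0], "yaw": 0.1, "jaw": 200}
  ]
}}

```text
clock: 16.57
position: [0.5153, -0.0769, 0.0739]
ee_rot: [-0.46, 0.534, -0.508, 0.496]
ft_force: [-0.3, -9.4, 3.7]
grip_width: 0.368
```

```bash
python3 st.py
cat > pl.py <<'E'
from h import *
import sys
# dark/bright inside the plated hole: track plate, print patch
p=manip.camera("scene"); save(p,"n%s.png"%sys.argv[1],(210,130,400,265),4)
a=cv2.imread("pics/s6.png",0); b=cv2.imread("pics/n%s.png"%sys.argv[1],0)
T=a[365:420,510:575]; _,v,_,l=cv2.minMaxLoc(cv2.matchTemplate(b,T,cv2.TM_CCOEFF_NORMED))
q=p["pixels"].mean(2)
# plate centre in s6 at (403,338), inner hole at (541,394); plate moves about with inner hole
d=np.array(l)-[510,365]; c=np.array([403,338])+d*1.05
u,v2=(210+c[0]/4,130+c[1]/4); print("shift",d,v,"plate px",u,v2); print(q[int(v2)-6:int(v2)+8,int(u)-7:int(u)+9].astype(int))
E
python3 pl.py 1
```

```text
t 16.5667 pos [ 0.5153 -0.0769  0.0739] F [-0.3 -9.4  3.7] d 64.38 gw 0.368
unit out in tool [ 0.998  -0.0623  0.    ] to line [-0.     -0.0001  0.    ] zt deg -4.92 tilt 3.52
shift [-48 -19] 0.9966521859169006 plate px 298.15 209.5125
[[ 78  74  63  60  65  72  82  89  99 112 125 136 144 150 154 157]
 [ 78  74  64  57  58  62  65  66  75  84  95 107 119 129 138 146]
 [ 78  74  66  60  58  60  59  59  61  66  72  79  89  99 110 124]
 [ 78  73  67  60  58  56  54  55  52  57  59  64  67  73  83  95]
 [ 77  72  66  61  59  55  56  54  49  47  51  56  60  59  64  71]
 [ 77  71  65  58  56  57  64  63  55  44  46  52  56  57  58  60]
 [ 76  71  64  58  57  60  67  69  61  48  42  43  52  58  57  61]
 [ 76  71  64  58  55  56  60  64  58  44  39  40  49  56  61  66]
 [ 75  69  62  60  56  53  50  52  49  41  38  40  48  57  60  66]
 [ 79  71  62  58  58  54  48  45  42  38  37  41  50  57  62  65]
 [ 93  81  69  63  61  58  53  49  47  41  42  47  54  58  62  67]
 [108 100  88  80  74  68  63  59  54  51  51  56  60  61  62  67]
 [115 113 108 101  95  86  79  71  63  61  59  60  60  61  62  69]
 [117 116 116 113 110 105  98  90  81  72  65  63  60  61  63  70]]
```

The force reversed and the sleeve jumped to 64.4 mm: the domes are emerging and drawing it on. I'll relax to the measured pose plus 1 mm so they can seat.

Emit:
{"method": "move_arm", "body": {
  "increments": [
    {"offset": [0.0005, 0, 0], "yaw": 0, "jaw": 200},
    {"offset": [0.001, -0.0001, 0], "yaw": 0, "jaw": 200},
    {"offset": [0.001, -0.0001, 0], "yaw": 0, "jaw": 200}
  ]
}}

```text
clock: 16.87
position: [0.5152, -0.0788, 0.074]
ee_rot: [-0.46, 0.534, -0.508, 0.496]
ft_force: [1.2, -1.0, 1.5]
grip_width: 0.366
```

```bash
python3 st.py;python3 pl.py 2
```

```text
t 16.8667 pos [ 0.5152 -0.0788  0.074 ] F [ 1.2 -1.   1.5] d 66.2 gw 0.366
unit out in tool [ 9.981e-01 -6.160e-02  5.000e-04] to line [-0. -0. -0.] zt deg -4.95 tilt 3.48
shift [-52 -21] 0.9975489974021912 plate px 297.1 208.9875
[[ 77  74  68  63  70  83  96 108 119 130 140 147 153 156 157 159]
 [ 78  74  66  58  58  66  73  81  89  98 112 125 136 144 150 154]
 [ 78  74  67  59  56  59  61  66  69  74  82  95 107 119 129 138]
 [ 78  74  66  61  59  59  59  59  60  62  67  72  79  89  99 110]
 [ 77  74  66  63  59  61  65  67  67  61  60  62  65  69  71  82]
 [ 77  71  66  60  60  68  80  88  86  78  65  58  59  59  59  63]
 [ 77  71  64  58  63  75  91 101 103  95  77  61  58  58  57  60]
 [ 76  71  64  60  61  72  85  97 102  98  82  62  55  57  59  62]
 [ 76  69  62  58  59  63  73  82  88  88  77  59  53  57  61  63]
 [ 77  69  61  59  59  61  63  68  70  71  62  54  50  54  61  64]
 [ 82  72  62  58  59  59  59  59  57  56  51  48  51  56  61  67]
 [ 98  88  78  69  65  62  60  58  54  50  49  50  56  60  63  66]
 [112 106  99  90  82  74  68  63  58  56  53  56  59  60  61  66]
 [116 115 113 107 102  94  85  79  71  66  61  60  62  62  62  68]]
```

A bright dome now fills the plated hole and the force is about 0. Letting go without pulling.

Emit:
{"method": "move_arm", "body": {
  "increments": [
    {"offset": [0, 0, 0], "yaw": 0, "jaw": 170},
    {"offset": [0, 0, 0], "yaw": 0, "jaw": 140},
    {"offset": [0, 0, 0], "yaw": 0, "jaw": 100},
    {"offset": [0, 0, 0], "yaw": 0, "jaw": 70},
    {"offset": [0, 0, 0], "yaw": 0, "jaw": 60},
    {"offset": [0, 0, 0], "yaw": 0, "jaw": 60}
  ]
}}

```text
clock: 17.42
position: [0.5151, -0.0787, 0.0739]
ee_rot: [-0.46, 0.534, -0.508, 0.496]
ft_force: [-0.2, -0.6, 0.6]
grip_width: 0.76
```

```bash
python3 st.py;python3 pl.py 3 | head -1; python3 -c "
import cv2;cv2.imwrite('pics/v.png',cv2.imread('pics/n3.png'))"
```

```text
t 17.4167 pos [ 0.5151 -0.0787  0.0739] F [-0.2 -0.6  0.6] d 66.18 gw 0.76
unit out in tool [ 0.9981 -0.0618  0.001 ] to line [-0.     -0.0001  0.0001] zt deg -4.98 tilt 3.49
shift [-52 -21] 0.9973630905151367 plate px 297.1 208.9875
```

View pics/n3.png

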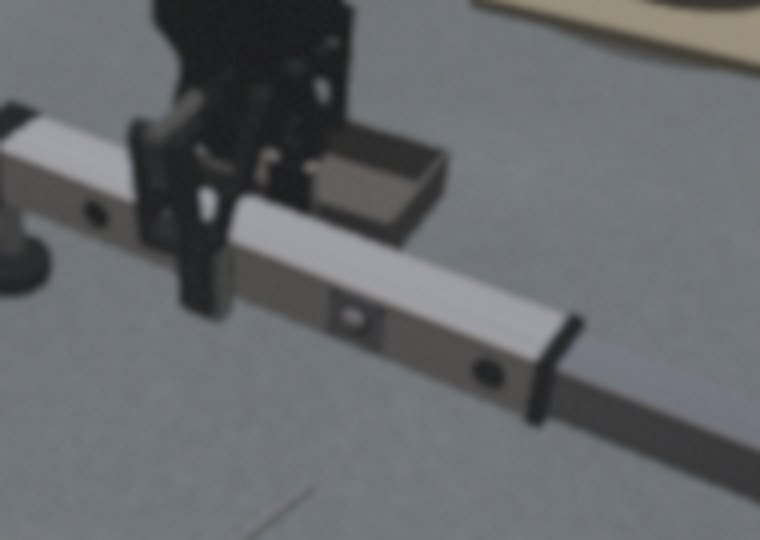

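The dome stands out in the plated hole at (354,317) and the sleeve did not move on release. Retreating upwards.

Emit:
{"method": "move_arm", "body": {
  "increments": [
    {"offset": [0, -0.01, 0], "yaw": 0, "jaw": 40},
    {"offset": [0, -0.03, 0], "yaw": 0, "jaw": 20},
    {"offset": [0, -0.06, 0], "yaw": 0, "jaw": 20},
    {"offset": [0, -0.09, 0], "yaw": 0, "jaw": 20},
    {"offset": [0, -0.12, 0], "yaw": 0, "jaw": 20},
    {"offset": [0, -0.14, 0], "yaw": 0, "jaw": 20},
    {"offset": [0, -0.14, 0], "yaw": 0, "jaw": 20}
  ]
}}

```text
clock: 18.05
position: [0.5154, -0.0876, 0.219]
ee_rot: [-0.458, 0.532, -0.51, 0.497]
ft_force: [0.7, 0.2, 0.5]
grip_width: 0.919
```

```bash
python3 st.py;python3 pl.py 4
python3 - <<'E'
from h import *
p=manip.camera("top")
for q in("spray_can","nut_tray","screwdriver_mid"):
    r=manip.spot_point(p,q)[:1]; print(q,r)
E
```

```text
t 18.05 pos [ 0.5154 -0.0876  0.219 ] F [0.7 0.2 0.5] d 75.03 gw 0.919
unit out in tool [ 0.9982 -0.0602  0.0012] to line [ 0.0088  0.1447 -0.0031] zt deg -4.99 tilt 3.37
shift [-52 -21] 0.9973163604736328 plate px 297.1 208.9875
[[ 77  73  68  64  69  82  94 106 117 127 137 144 150 153 154 155]
 [ 76  74  65  56  59  64  71  80  88  97 109 121 133 140 147 151]
 [ 78  73  67  58  58  59  62  63  66  71  81  94 105 115 126 135]
 [ 75  72  66  61  58  58  57  58  59  59  65  72  80  88  96 109]
 [ 76  73  66  60  59  59  63  68  65  62  58  60  62  66  70  79]
 [ 75  72  66  61  60  67  77  85  84  76  65  58  59  57  58  62]
 [ 76  71  66  60  61  73  90  99 102  92  75  60  56  56  56  59]
 [ 76  70  64  59  59  70  84  96 100  96  81  62  53  57  58  60]
 [ 75  70  62  58  58  63  71  80  87  85  74  59  53  55  59  64]
 [ 75  68  62  58  58  61  62  66  69  70  63  52  49  53  60  63]
 [ 81  72  63  59  59  58  59  58  57  53  50  46  53  56  61  63]
 [ 96  87  77  69  64  61  59  55  54  50  49  51  54  59  61  63]
 [108 105  97  88  79  73  68  62  58  54  53  55  57  61  61  65]
 [114 112 109 104 100  92  84  77  70  64  61  59  59  58  59  66]]
spray_can []
nut_tray []
screwdriver_mid []
```

```bash
python3 -c "
from workcell import manip
print(manip.hand_in())"
```

```text
the job is handed in; nothing more can be done
None
```

The stabiliser leg is out at its next pair of holes and the job is handed in. I pinched the buttons flush, slid the sleeve out about 66 mm until they snapped, and let go. The hand then lifted clear, at about 18 s of the 58 s allowed.

**Final checks:**
- The far-side dome shows in the plated hole. The near-side one could not be seen, but the two move together.
- The sleeve did not move when I released it or when I retreated.
- The wrist force is about zero.

**What did not go cleanly:**
- **First pull:** it stalled about 6 mm out, with the wrist force at 26 N and a peak reading of 31 N. I let go and the buttons sprang out undamaged. I then gripped again, better centred and harder, and the second pull went through. The last reading before it did was 26 N, and the force may have gone somewhat higher.
- **Snap:** at the new holes the force reversed to -9 N as the domes drew the sleeve on, so I relaxed the arm before releasing. I did not push the sleeve against the snapped buttons.
- **Hand tilt:** the hand drifted about 3.5° from vertical under load.
- **Bystanders:** the closing top-camera check found none of the three, perhaps because the arm blocked the view. The tray and the screwdriver's tip looked undisturbed in the last scene picture. I did not check the spray can again, but I kept the hand away from it.

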